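# Tip the tube block wells-up and seat it on the warming plate

### The arm

A 6-joint arm with a two-finger parallel gripper is mounted at the origin on the work surface. World frame = base frame: x ahead of the robot, y to its left, z up, the work surface at z = 0. Lengths are in m, angles in rad, forces in N, time in s.
With the tool pointing down it reaches from about 0.3 to 0.875 m from the base axis. Payload 4.2 kg.
Tool frame: the origin (TCP) lies between the finger pads; the fingertips stand 8 mm ahead of it and the grasp point (between the pads) lies 11 mm behind it; y points along the fingers, z is the direction in which the jaws open and shut, and the axes are right-handed (so a half turn about y gives the same grasp; the last joint's range is limited). The gripper opens to 85 mm and grips with 20 to 120 N. Pads are 22 mm wide; open, the fingers measure 114 mm over their backs; the gripper's body (76 mm by 85 mm) begins 54 mm behind the grasp point. The pads swing forward as they close: fully open they stand 13 mm farther back than shut.
Start: joints at [1.164, 0.32, 1.565, -0, 1.257, -0.02], TCP at [0.217, 0.533, 0.239] pointing down, gripper open.
Joint ranges: [-3.11, 3.11], [-0.84, 2.01], [0.21, 2.61], [-1.34, 4.49], [0.05, 2.63], [-2.56, 2.56]. Speed limits (rad/s): [2.57, 2.57, 3.14, 3.14, 3.14, 3.14].

### API

Orientations are given as a unit quaternion [w, x, y, z].
In Python, from plant import arm gives the robot as it stands. The module is installed in compiled form; this text tells all that it offers.
- The arm moves only by the shell command python3 -m crank 'ROWS' [FORCE]. ROWS is JSON, a list of rows, each a list of 3 entries, a list of its own where there are three numbers: the shift along the tool's x, y, z in mm, then the turn, a rotation vector about the tool's x, y, z in rad, then the finger opening in mm, from 0 to 85.4. A call has 1 to 20 rows; each row shifts and turns the pose as measured when the row begins, along the tool's axes as they then stand; what a row does not reach is not made up. A row lasts 1/10 s, in which the tool goes at most 50 mm and 8.59 degrees, less where a joint would pass 70% of its speed; a pose out of reach is approached as far as the arm can. A call with a gripper value outside its range is refused whole. The fingers move at their own pace and stop on an object; FORCE is the grip in N (left out, the last holds). Time passes only in rows, so rows that do not move let the fingers close. It gives the time, the measured TCP pose, the force and the opening at its end, in the units of the state.
- arm.state(): the state, without advancing time (a new reading comes with each control period).
- arm.capture(name): name is "scene" or "top" or "wrist"; returns a dict with "img" (420x560x3 uint8, blue, green, red), "fx", "fy", "cx", "cy" (pixels), "position" and "attitude" of the camera in the world. Camera axes: x right, y down, z forward; pixel columns grow to the right and rows downward; lengths in m; the calibration is good to about 2 mm. A picture is of the moment at which its call begins. There is no depth.
- arm.job_done(): hands the job in, once; it reports no verdict.
The state is a dict: "clock": time; "joint_positions": joint angles; "joint_vel": joint speeds; "tau": joint torques, N m; "tool_pos": TCP position; "eef_rot": TCP orientation; "wrist_force": force on the tool from outside, world axes, zero at the start; "torque": the same for the moment, N m; "gripper_width": opening from 0.0 (shut) to 1.0 (fully open).
Only numpy, scipy, OpenCV 4.12 (cv2) and the standard library are available. Lean on these libraries where they do the work, as an engineer would, in place of code of your own. Each camera call takes 0.05 s, during which the arm holds its last target. There are 200 camera calls.

### The job

The drilled aluminium tube block is standing on end on the warming plate: without picking it up, push it high on its drilled side (the one towards the robot) so that it topples with its wells facing up, clear of the stops. Then slide it back and press it firmly for a moment (about 12 N) flat against the rear stop, and after that slide it sideways and press it the same way against the side stop bar, so that it ends flush in the corner between the two. Never push the block with more than 20 N, and leave everything else on the bench as it is.

Things in the scene. Friction and masses are not known exactly. Their poses are not given: they have to be found in the camera images.
- block_center (a point): Centre of the loose aluminium tube block, 44 x 60 x 90 mm, 0.4 to 0.65 kg, standing on its 44 x 60 mm end. Own axes: z along the 90 mm (up at the start), y along the 60 mm, x through the 44 mm. Its -x face (towards the robot) has six wells, 12 mm wide, 30 mm deep, at z -28, 0, +28 and y +-14.5 mm; its +x face is plain and must end underneath. Leant past 26 degrees it falls by itself; slides with 2 to 5 N.
- warmer: The fixed warming plate, 290 x 270 mm, flat grey top 22 mm above the bench; origin at the centre of its underside; x towards the rear stop, y to its left, z up.
- rear_stop: The pair of slots for the rear stop, at the rear edge of the plate. Origin midway between them on the plate's top, at x = +125 mm, y = 0 in the plate's frame. The stop (rear_bar) is a steel bar across the plate, 240 mm long, 15 mm thick, 20 mm high, rigidly clamped; its middle line lies up to 10 mm before or behind the origin, not measured: find it by feel or sight. Own x along the bar.
- side_stop: The pair of slots for the side stop, at the left or the right edge of the plate (differs from run to run; the other edge has empty slots with two screw heads). Origin on the plate's top at x = +20, y = +115 or -115 mm in the plate's frame; axes as the plate's. The stop (side_bar) is a steel bar along x, 150 x 15 mm, 20 mm high, rigidly clamped up to 10 mm left or right of the origin, not measured.
- dish: A small glass dish, 36 mm across, 12 mm high, on the front left corner of the plate, loose, to be left alone; origin at the centre of its underside.
- objective: A microscope objective standing on the front right corner of the plate, 29 mm across, 38 mm high, loose, to be left alone; origin at the centre of its underside.
- blank_block: An undrilled aluminium block, 44 x 60 mm, 60 mm high, on the bench left of the plate, loose, to be left alone; origin at the centre of its underside.
- reagent: An amber bottle, 60 mm across, 120 mm high, on the bench to the right, loose, to be left alone; origin at the centre of its underside.
- beaker: A glass beaker, 64 mm across, 85 mm high, on the bench to the left, loose, to be left alone; origin at the centre of its underside.
- tip_rack: A white pipette tip rack, 80 x 120 mm, 49 mm high, on the bench to the right, loose, to be left alone; origin at the centre of its underside.

How it is judged:
By the outcome, as a careful person would: the job done as asked, in the order asked, and still so for the second after the job is handed in, with the robot touching nothing.
It also fails if it takes over 72 s, if anything falls off the work surface, if the arm or the gripper's body presses on something with over 40 N, if the wrist force passes 120 N, or if a joint passes its speed limit or range.

## Working session

There is one attempt and no reset: what is moved stays moved. The work goes in short steps, Python scripts to look and compute and a shell command to move; the robot and the scene stay as the last step left them, time stands still between calls to the robot, and variables do not carry over. Pictures are saved under pics/ and viewed, about 8 in all and at most 12, crops included, and the job is handed in when it is done.

```bash
mkdir -p pics
cat > h.py <<'E'
import numpy as np, cv2
from plant import arm
from scipy.spatial.transform import Rotation as R
def cam(n):
    c=arm.capture(n); return c
def rot(c):
    a=np.array(c["attitude"],float)
    return a if a.shape==(3,3) else R.from_quat(a[[1,2,3,0]]).as_matrix()
def ray(c,u,v,z):
    d=rot(c)@np.array([(u-c["cx"])/c["fx"],(v-c["cy"])/c["fy"],1.]); p=np.array(c["position"])
    return p+d*(z-p[2])/d[2]
def proj(c,P):
    q=rot(c).T@(np.array(P)-np.array(c["position"])); return c["fx"]*q[0]/q[2]+c["cx"],c["fy"]*q[1]/q[2]+c["cy"]
def tool():
    s=arm.state(); q=np.array(s["eef_rot"]); return np.array(s["tool_pos"]),R.from_quat(q[[1,2,3,0]])
E
python3 - <<'E'
from h import *
import pickle
D={}
for n in ("scene","top"):
    c=cam(n); D[n]=c; print(n,c["fx"],c["cx"],c["cy"],c["position"],c["attitude"])
    cv2.imwrite(f"pics/{n}0.png",c["img"])
pickle.dump(D,open("c0.pkl","wb"))
print(arm.state()); print(tool()[1].as_matrix().round(3))
E
```

```text
scene 401.92959269779425 276.2589839381457 207.65060587639996 [ 1.32067794 -0.26509643  0.62156597] [-0.38111947  0.71097493  0.52709267 -0.26727498]
top 486.8389170150062 282.2855085196117 219.95683264148863 [0.33211483 0.00922931 1.17215896] [-0.08002258  0.72223885 -0.68242959  0.07910301]
{'clock': 0.1, 'joint_positions': array([ 1.16401524e+00,  3.20253512e-01,  1.56555945e+00, -3.25203366e-05,
        1.25742854e+00, -2.00023290e-02]), 'joint_vel': array([-0.00061763, -0.00058776, -0.00397825, -0.00100216,  0.00148599,
        0.0011363 ]), 'tau': array([ 1.64494511e-03, -4.16403794e+01, -2.34705663e+01, -1.33296053e-04,
        4.76001864e-03, -1.41758392e-07]), 'tool_pos': array([0.21673663, 0.53213296, 0.23855073]), 'eef_rot': array([-0.69335364,  0.69449773, -0.13600539,  0.13577986]), 'wrist_force': array([ 0.34265035, -0.88590339,  0.40782555]), 'torque': array([ 0.00343783,  0.00851572, -0.06343893]), 'gripper_width': 0.9973827456490928}
[[ 0.926 -0.001  0.377]
 [-0.377 -0.002  0.926]
 [-0.    -1.    -0.002]]
```

View pics/top0.png

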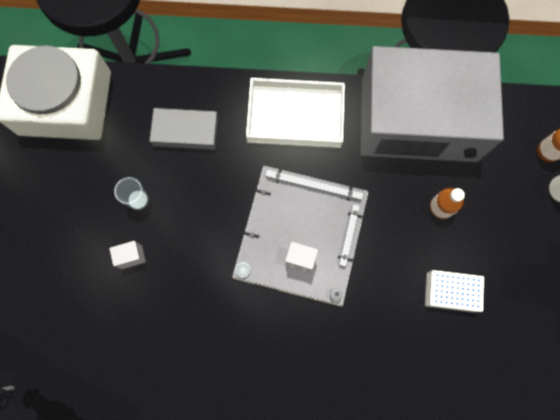

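View pics/scene0.png

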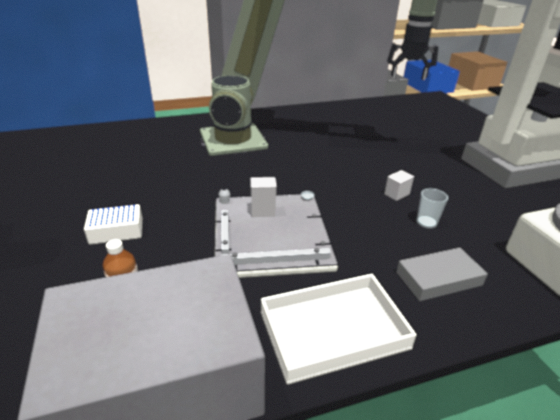

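The top view shows the plate (corners about (265,168), (368,186), (344,303), (234,280)), with the block top at about (302,257). The rear bar runs (270,175)-(362,195) and the side bar, on the right, (355,208)-(344,263). The scene view confirms the block is standing.

Run:
```python
from h import *
import pickle
D=pickle.load(open("c0.pkl","rb")); c=D["top"]; im=c["img"]
g=cv2.cvtColor(im,cv2.COLOR_BGR2GRAY)
m=(g>70).astype(np.uint8); m=cv2.morphologyEx(m,cv2.MORPH_OPEN,np.ones((3,3)))
n,l,s,ce=cv2.connectedComponentsWithStats(m); k=l[240,280]
ct=max(cv2.findContours((l==k).astype(np.uint8),0,1)[0],key=cv2.contourArea)
r=cv2.minAreaRect(ct); P=np.array([ray(c,u,v,.022) for u,v in cv2.boxPoints(r)]); print("plate",cv2.boxPoints(r).round(1).tolist(),P.round(4).tolist(),P.mean(0), np.linalg.norm(np.diff(P,axis=0),axis=1))
for th in(195,215,235):
    m=(g>th).astype(np.uint8); n,l,s,ce=cv2.connectedComponentsWithStats(m)
    for i in range(1,n):
        x,y,w,h,a=s[i]
        if 230<ce[i][0]<370 and 165<ce[i][1]<305 and a>40:
            r=cv2.minAreaRect(cv2.findContours((l==i).astype(np.uint8),0,1)[0][0]);b=cv2.boxPoints(r)
            z=.112 if 285<ce[i][0]<320 and ce[i][1]>235 else .042
            print(th,a,[np.round(ray(c,u,v,z)[:2],4).tolist() for u,v in b], ray(c,*np.mean(b,0),z)[:2].round(4))
crop=cv2.resize(im[160:312,225:375],None,fx=4,fy=4,interpolation=cv2.INTER_CUBIC); cv2.imwrite("pics/crop.png",crop[:600])
```

```text
plate [[137.0, 0.0], [559.0, 0.0], [559.0, 306.0], [137.0, 306.0]] [[1.1816, 0.4439, 0.022], [1.2501, -0.697, 0.022], [0.4269, -0.6387, 0.022], [0.3715, 0.3441, 0.022]] [ 0.80752237 -0.13690421  0.022     ] [1.14294092 0.82519912 0.98436656]
195 75 [[0.7021, 0.0676], [0.7192, 0.0634], [0.7122, 0.0387], [0.6951, 0.0431]] [0.7071 0.0532]
195 495 [[0.6941, 0.0327], [0.7123, 0.0294], [0.6786, -0.1378], [0.6606, -0.134]] [ 0.6864 -0.0527]
195 67 [[0.6581, -0.1456], [0.6742, -0.1483], [0.6707, -0.1721], [0.6546, -0.1693]] [ 0.6644 -0.1588]
195 42 [[0.6401, -0.1469], [0.6409, -0.1613], [0.626, -0.1616], [0.6252, -0.1472]] [ 0.6331 -0.1542]
195 282 [[0.5154, -0.1245], [0.6162, -0.1419], [0.6136, -0.159], [0.5129, -0.1413]] [ 0.564  -0.1416]
195 642 [[0.4838, 0.0078], [0.5309, -0.0031], [0.5141, -0.0733], [0.4675, -0.0617]] [ 0.499  -0.0326]
195 42 [[0.4953, -0.1186], [0.5088, -0.1247], [0.5026, -0.139], [0.4891, -0.1328]] [ 0.4989 -0.1288]
195 190 [[0.4688, 0.1296], [0.4947, 0.107], [0.4715, 0.0808], [0.4458, 0.1034]] [0.4701 0.1052]
195 557 [[0.435, -0.012], [0.5151, -0.0842], [0.4664, -0.1
[... 241 characters left out ...]
5 49 [[0.6702, -0.1486], [0.6714, -0.1703], [0.6589, -0.1705], [0.6577, -0.1489]] [ 0.6645 -0.1596]
215 237 [[0.5176, -0.1258], [0.6134, -0.1447], [0.6109, -0.1586], [0.5152, -0.1394]] [ 0.5638 -0.1421]
215 579 [[0.4845, 0.0066], [0.5289, -0.004], [0.5141, -0.065], [0.4699, -0.0539]] [ 0.4992 -0.0291]
215 49 [[0.4732, 0.1124], [0.4742, 0.0961], [0.4579, 0.095], [0.457, 0.1112]] [0.4656 0.1037]
235 279 [[0.6956, 0.0276], [0.7059, 0.0258], [0.6739, -0.1333], [0.6637, -0.1311]] [ 0.6847 -0.053 ]
235 175 [[0.5202, -0.1273], [0.6115, -0.145], [0.6096, -0.1557], [0.5184, -0.1378]] [ 0.5645 -0.1414]
235 517 [[0.4853, 0.0049], [0.5268, -0.0048], [0.513, -0.0627], [0.4718, -0.0526]] [ 0.4992 -0.0288]
```

View pics/crop.png

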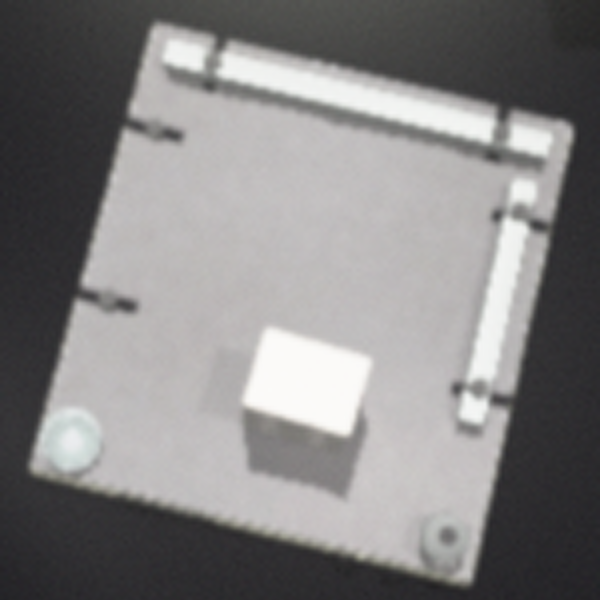

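The crop shows the block clear of the stops, and the side bar is on the right. From the masks: plate yaw is about -11.2° and block yaw about -13.3°. Block centre is about (0.499,-0.029). I'll move in front of it at height, with the fingers shut.

```bash
python3 -m crank '[[[0,0,0],[0,-0.077,0],0],[[0,0,0],[0,-0.077,0],0],[[28,0,-40],[0,0,0],0],[[28,0,-40],[0,0,0],0],[[28,0,-40],[0,0,0],0],[[28,0,-40],[0,0,0],0],[[28,0,-40],[0,0,0],0],[[28,0,-40],[0,0,0],0],[[28,0,-40],[0,0,0],0],[[28,0,-40],[0,0,0],0],[[28,0,-40],[0,0,0],0],[[28,0,-40],[0,0,0],0],[[0,0,0],[0,0,0],0]]' 20
cat >> h.py <<'E'
def go(tx,ty,tz,yaw):
    "needed tool shift (mm) and turn to reach world TCP with tool x at yaw (deg), pointing down"
    p,r=tool(); s=arm.state()
    c,n=np.cos(np.radians(yaw)),np.sin(np.radians(yaw))
    T=R.from_matrix(np.array([[c,0,-n],[n,0,c],[0,-1,0]]))
    print("t",round(s["clock"],2),"pos",p.round(4),"shift mm",(r.inv().apply(np.array([tx,ty,tz])-p)*1000).round(1),"turn",(r.inv()*T).as_rotvec().round(4),"F",np.round(s["wrist_force"],2))
E
python3 - <<'E'
from h import *
go(.439,-.015,.108,-13.3); print(arm.state()["gripper_width"])
c=cam("wrist"); cv2.imwrite("pics/w1.png",c["img"]); print(c["fx"],c["cx"],c["cy"],c["position"],rot(c).round(3).tolist())
for P in [(.478,-.024,.112),(.439,-.015,.1)]: print(proj(c,P))
E
```

```text
clock: 1.4
tool_pos: [0.4034, 0.0669, 0.2348]
eef_rot: [-0.7, 0.706, -0.079, 0.077]
wrist_force: [0.2, 0.8, 0.5]
gripper_width: 0.002
t 1.4 pos [0.4034 0.0669 0.2348] shift mm [ 52.8 127.3 -71.1] turn [ 0.0079  0.0111 -0.0007] F [0.21 0.8  0.53]
0.0016093362357817635
353.6698926992825 279.00533502875976 209.5596185435742 [0.32271291 0.0871409  0.36860745] [[0.218, 0.924, 0.315], [0.976, -0.204, -0.079], [-0.009, 0.324, -0.946]]
(np.float64(193.8587088529476), np.float64(307.09492587806085))
(np.float64(193.82779274158804), np.float64(258.2001626047993))
```

View pics/w1.png

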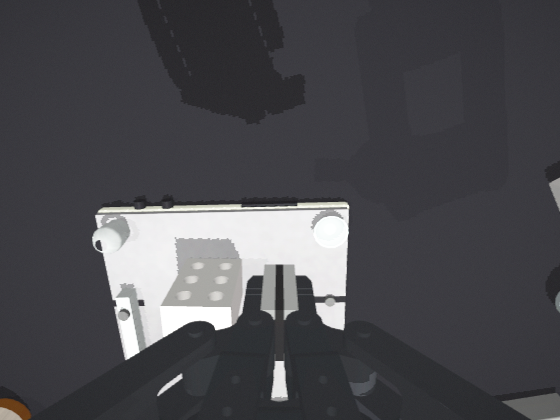

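The wrist view shows the drilled face at about (165-242, 258-305) and the fingers clear to its right. Now I'll refine the block's sideways position from it.

Run:
```python
from h import *
c=cam("wrist"); g=cv2.cvtColor(c["img"],cv2.COLOR_BGR2GRAY)
for v in(275,290,303,310): print(v,g[v,150:262:2].tolist())
# well rims on -x face: find by contours
m=cv2.inRange(g[255:308,160:248],0,255); 
t=cv2.adaptiveThreshold(g,255,0,0,21,-8)
for ct in cv2.findContours(t[255:310,160:250],1,2)[0]:
    a=cv2.contourArea(ct)
    if 20<a<160:
        (x,y),_,_=cv2.minAreaRect(ct); print(round(a),x+160,y+255)
```

```text
275 [238, 239, 239, 239, 239, 239, 240, 240, 241, 241, 242, 241, 239, 201, 167, 167, 168, 167, 169, 168, 169, 168, 167, 170, 169, 168, 169, 169, 168, 169, 168, 168, 169, 169, 168, 170, 168, 169, 170, 168, 169, 171, 169, 173, 174, 210, 225, 226, 226, 226, 225, 194, 147, 149, 147, 148]
290 [237, 237, 236, 237, 237, 237, 237, 237, 237, 180, 167, 168, 166, 167, 168, 168, 168, 168, 168, 167, 168, 167, 169, 167, 168, 168, 168, 166, 168, 168, 169, 169, 169, 168, 168, 168, 170, 169, 169, 169, 169, 169, 172, 173, 174, 204, 224, 225, 76, 51, 50, 51, 52, 50, 50, 49]
303 [235, 236, 236, 236, 237, 202, 167, 167, 166, 166, 168, 168, 166, 168, 167, 167, 168, 168, 168, 168, 168, 168, 167, 166, 168, 167, 166, 169, 169, 166, 167, 169, 169, 167, 168, 167, 168, 168, 168, 169, 174, 173, 173, 174, 181, 233, 234, 49, 50, 52, 52, 50, 48, 51, 51, 65]
310 [233, 234, 233, 233, 254, 255, 255, 255, 255, 255, 255, 255, 255, 255, 255, 255, 255, 255, 255, 255, 255, 255, 255, 255, 255, 255, 255, 255, 255, 255, 255, 255, 255, 255, 255, 255, 255, 255, 255, 224, 173, 172, 173, 172, 228, 234, 182, 50, 52, 51, 51, 50, 48, 51, 50, 77]
36 194.0 308.5
78 213.5 297.0
70 182.0 296.5
68 219.0 281.5
62 189.5 280.5
52 223.0 267.0
54 195.5 267.0
```

```bash
python3 -m crank '[[[10,0,-36],[0.008,0.011,0],0],[[10,0,-36],[0,0,0],0],[[8,42,0],[0,0,0],0],[[8,42,0],[0,0,0],0],[[8,42,0],[0,0,0],0],[[0,0,0],[0,0,0],0]]'; python3 -c "
from h import *
go(.451,-.0178,.108,-13.3)"
```

```text
clock: 2.1
tool_pos: [0.4304, -0.0013, 0.1067]
eef_rot: [0.705, -0.701, 0.074, -0.076]
wrist_force: [-0.3, 0.3, -0.3]
gripper_width: 0.0
t 2.1 pos [ 0.4304 -0.0013  0.1067] shift mm [ 23.6  -1.3 -11.7] turn [-0.0067  0.0196  0.002 ] F [-0.34  0.28 -0.34]
```

```bash
python3 -m crank '[[[4,-1,-12],[-0.006,0.02,0.002],0],[[10,0,0],[0,0,0],0],[[6,0,0],[0,0,0],0],[[4,0,0],[0,0,0],0],[[4,0,0],[0,0,0],0]]'; python3 -c "
from h import *
go(.467,-.0213,.107,-13.3)"; python3 -m crank '[[[4,0,0],[0,0,0],0],[[4,0,0],[0,0,0],0]]'; python3 -m crank '[[[4,0,0],[0,0,0],0],[[4,0,0],[0,0,0],0]]'
```

```text
clock: 2.6
tool_pos: [0.4598, -0.0178, 0.1141]
eef_rot: [0.703, -0.702, 0.077, -0.084]
wrist_force: [0.4, 0.3, 0.2]
gripper_width: -0.002
t 2.6 pos [ 0.4598 -0.0178  0.1141] shift mm [ 7.7  7.2 -1.8] turn [-0.0024  0.0033  0.0094] F [0.41 0.29 0.21]
clock: 2.8
tool_pos: [0.4686, -0.0198, 0.1153]
eef_rot: [0.703, -0.702, 0.077, -0.085]
wrist_force: [-1.8, 1.0, 0.6]
gripper_width: -0.001
clock: 3.0
tool_pos: [0.4761, -0.0217, 0.1154]
eef_rot: [0.703, -0.702, 0.078, -0.084]
wrist_force: [-0.8, 0.3, 0.3]
gripper_width: -0.001
```

```bash
python3 -m crank '[[[4,0.5,0],[0,0,0],0],[[4,0.5,0],[0,0,0],0],[[4,0.5,0],[0,0,0],0]]'; python3 -m crank '[[[4,0.5,0],[0,0,0],0],[[4,0.5,0],[0,0,0],0],[[4,0.5,0],[0,0,0],0],[[4,0.5,0],[0,0,0],0]]'
python3 - <<'E'
from h import *
c=cam("scene"); cv2.imwrite("pics/s2.png",cv2.resize(c["img"][130:290,180:360],None,fx=3,fy=3))
E
```

```text
clock: 3.3
tool_pos: [0.4886, -0.0246, 0.1137]
eef_rot: [0.703, -0.702, 0.078, -0.084]
wrist_force: [-0.1, 0.7, 0.3]
gripper_width: -0.0
clock: 3.7
tool_pos: [0.5064, -0.0288, 0.1115]
eef_rot: [0.703, -0.702, 0.077, -0.084]
wrist_force: [-0.6, 0.1, -0.0]
gripper_width: 0.004
```

View pics/s2.png

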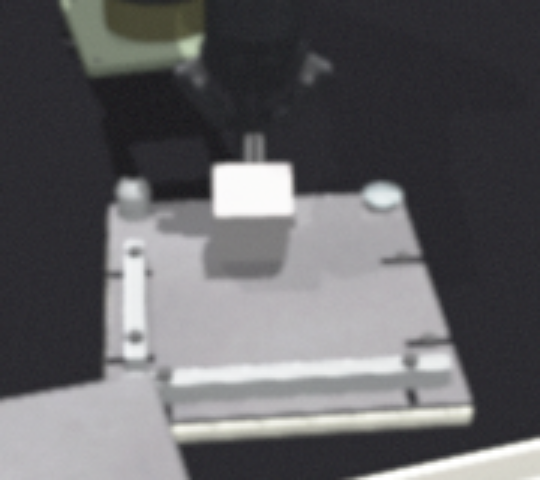

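The scene crop shows the block leaning forward: its top face is visible and the underside is in shadow. It's toppling, so I'll keep pushing.

```bash
python3 -m crank '[[[4,0,0],[0,0,0],0],[[4,0,0],[0,0,0],0],[[4,0,0],[0,0,0],0],[[4,0,0],[0,0,0],0]]';  python3 -m crank '[[[0,0,0],[0,0,0],0],[[0,0,0],[0,0,0],0],[[0,0,0],[0,0,0],0],[[0,0,0],[0,0,0],0],[[-20,-15,0],[0,0,0],0],[[-30,0,0],[0,0,0],0]]'
python3 - <<'E'
from h import *
c=cam("top"); cv2.imwrite("pics/t3.png",cv2.resize(c["img"][160:312,225:375],None,fx=3,fy=3,interpolation=2))
w=cam("wrist"); cv2.imwrite("pics/w3.png",w["img"])
im=np.hstack([cv2.resize(c["img"][160:312,225:375],(414,420)),w["img"][:,90:470]]); cv2.imwrite("pics/b3.png",im)
import pickle; pickle.dump((c,w),open("c3.pkl","wb"))
E
```

```text
clock: 4.15
tool_pos: [0.5239, -0.0328, 0.1116]
eef_rot: [0.703, -0.702, 0.077, -0.085]
wrist_force: [0.2, 0.5, -0.3]
gripper_width: -0.003
clock: 4.75
tool_pos: [0.4777, -0.0219, 0.1263]
eef_rot: [0.703, -0.702, 0.076, -0.086]
wrist_force: [0.5, 0.3, 0.1]
gripper_width: -0.001
```

View pics/b3.png

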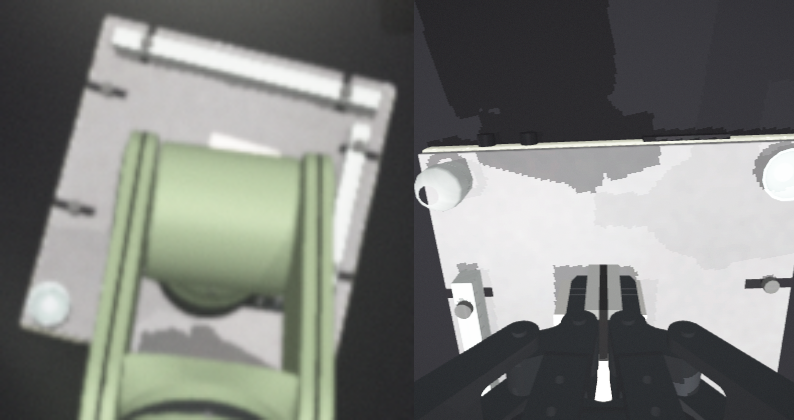

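The block has fallen: the wrist view shows its end face at about wrist (229-333, 265-310), lying forward of the fingers. Next I'll locate that end edge.

Run:
```python
from h import *
import pickle
t,w=pickle.load(open("c3.pkl","rb")); g=cv2.cvtColor(w["img"],cv2.COLOR_BGR2GRAY)
for v in (275,300,310): print(v,g[v,222:250].tolist(),g[v,315:345].tolist())
for u in (235,245,320): print(u,g[255:275,u].tolist())
psi=np.radians(-11.2); X=np.array([np.cos(psi),np.sin(psi)]);Y=np.array([-X[1],X[0]])
f=lambda p:(p[:2]@X,p[:2]@Y)
e=lambda u,v,z:print((u,v,z),np.round(ray(w,u,v,z),4),np.round(f(ray(w,u,v,z)),4))
for u in(229,235,327): e(u,265,.022)
e(229,311,.066);e(235,311,.066);e(327,311,.066)
gt=cv2.cvtColor(t["img"],cv2.COLOR_BGR2GRAY)
m=(gt>200).astype(np.uint8); n,l,s,ce=cv2.connectedComponentsWithStats(m)
for i in range(1,n):
    x,y,ww,h,a=s[i]
    if 290<ce[i][0]<340 and 200<ce[i][1]<230 and a>10:
        print(s[i]); 
        for p in cv2.boxPoints(cv2.minAreaRect(cv2.findContours((l==i).astype(np.uint8),0,1)[0][0])): q=ray(t,*p,.066); print(p.round(1),q.round(4),np.round(f(q),4))
```

```text
275 [236, 236, 235, 235, 235, 235, 234, 210, 165, 165, 165, 164, 164, 164, 164, 164, 164, 164, 166, 164, 165, 165, 164, 162, 164, 164, 163, 163] [232, 230, 230, 230, 230, 230, 229, 229, 229, 229, 229, 229, 229, 230, 230, 230, 230, 229, 230, 231, 230, 231, 231, 231, 231, 231, 231, 231, 230, 230]
300 [231, 232, 231, 231, 231, 231, 231, 231, 231, 230, 203, 165, 164, 165, 164, 165, 163, 165, 165, 166, 165, 151, 104, 47, 48, 48, 49, 50] [140, 165, 165, 166, 179, 206, 218, 217, 217, 216, 217, 218, 217, 218, 218, 218, 217, 219, 224, 228, 229, 229, 229, 229, 229, 229, 229, 229, 228, 228]
310 [231, 230, 230, 230, 230, 231, 230, 231, 205, 164, 164, 165, 164, 164, 164, 164, 165, 164, 165, 164, 124, 48, 49, 48, 48, 50, 50, 49] [49, 124, 164, 166, 165, 165, 179, 207, 219, 219, 218, 216, 218, 218, 218, 218, 217, 223, 228, 228, 229, 228, 228, 228, 228, 227, 226, 227, 225, 226]
235 [237, 237, 237, 236, 237, 236, 237, 236, 236, 236, 236, 215, 170, 166, 165, 163, 164, 166, 164, 164]
245 [238, 237, 237, 237, 236, 236, 236, 237, 236, 236, 214, 211, 168, 165, 164, 165, 164, 165, 166, 164]
320 [233, 234, 233, 232, 233, 232, 231, 232, 231, 232, 230, 230, 230, 230, 230, 229, 229, 229, 230, 229]
(229, 265, 0.022) [ 0.503  -0.0657  0.022 ] [0.5061 0.0333]
(235, 265, 0.022) [ 0.504  -0.0613  0.022 ] [0.5063 0.0377]
(327, 265, 0.022) [0.5196 0.0057 0.022 ] [0.5086 0.1065]
(229, 311, 0.066) [ 0.5134 -0.0626  0.066 ] [0.5158 0.0383]
(235, 311, 0.066) [ 0.5143 -0.0588  0.066 ] [0.5159 0.0422]
(327, 311, 0.066) [ 0.5276 -0.0016  0.066 ] [0.5179 0.1009]
[299 205  28  12 141]
[298.1 211.6] [ 0.6078 -0.0179  0.066 ] [0.5997 0.1005]
[300.6 204.5] [ 0.6254 -0.0229  0.066 ] [0.6179 0.099 ]
[326.5 213.6] [ 0.607  -0.0845  0.066 ] [0.6118 0.035 ]
[324.  220.7] [ 0.5895 -0.0793  0.066 ] [0.5937 0.0367]
```

```bash
cat >> h.py <<'E'
psi=np.radians(-11.2); X=np.array([np.cos(psi),np.sin(psi)]);Y=np.array([-X[1],X[0]])
def gop(px,py,z,yaw=-11.2):
    p,r=tool(); s=arm.state(); q=px*X+py*Y; go(q[0],q[1],z,yaw)
    f=np.array(s["wrist_force"]); print("plate-frame p",np.round([p[:2]@X,p[:2]@Y,p[2]],4),"F",np.round([f[:2]@X,f[:2]@Y,f[2]],2),"tool y",r.as_matrix()[:,1].round(4))
E
python3 -c "
from h import *
gop(.465,.068,.038)"
```

```text
t 4.85 pos [ 0.4721 -0.0211  0.1247] shift mm [-2.5 86.7 -3.2] turn [-0.0018 -0.0338  0.0052] F [-0.18 -0.75  0.3 ]
plate-frame p [0.4672 0.071  0.1247] F [-0.03 -0.77  0.3 ] tool y [ 5.4e-03  6.0e-04 -1.0e+00]
```

```bash
python3 -m crank '[[[-2,25,-2],[-0.002,-0.034,-0.02],0],[[0,25,-1],[0,0,0],0],[[0,25,0],[0,0,0],0],[[0,10,0],[0,0,0],0],[[0,0,0],[0,0,0],0]]';python3 -c "
from h import *
gop(.465,.068,.038)"
```

```text
clock: 5.35
tool_pos: [0.4743, -0.0242, 0.0393]
eef_rot: [-0.703, 0.705, -0.056, 0.08]
wrist_force: [-0.6, -0.1, -0.2]
gripper_width: -0.001
t 5.35 pos [ 0.4743 -0.0242  0.0393] shift mm [-5.   1.2 -0.4] turn [-0.0001  0.0024  0.0341] F [-0.59 -0.07 -0.22]
plate-frame p [0.47   0.0684 0.0393] F [-0.56 -0.18 -0.22] tool y [ 0.0334 -0.0065 -0.9994]
```

```bash
python3 -m crank '[[[8,0.4,0],[0,0,0],0],[[8,0.4,0],[0,0,0],0],[[8,0.4,0],[0,0,0],0],[[5,0.3,0],[0,0,0],0],[[5,0.3,0],[0,0,0],0],[[5,0.3,0],[0,0,0],0]]';python3 -c "
from h import *
gop(.555,.068,.038)";python3 -m crank '[[[5,0.3,0],[0,0,0],0],[[5,0.3,0],[0,0,0],0],[[5,0.3,0],[0,0,0],0],[[5,0.3,0],[0,0,0],0],[[5,0.3,0],[0,0,0],0]]';python3 -c "
from h import *
gop(.555,.068,.038)"
```

```text
clock: 5.95
tool_pos: [0.518, -0.0325, 0.042]
eef_rot: [-0.703, 0.705, -0.055, 0.082]
wrist_force: [-2.6, 0.8, 1.6]
gripper_width: 0.0
t 5.95 pos [ 0.518  -0.0325  0.042 ] shift mm [40.4  5.5 -0.9] turn [-0.0007  0.0022  0.0385] F [-2.58  0.76  1.57]
plate-frame p [0.5144 0.0688 0.042 ] F [-2.67  0.25  1.57] tool y [ 0.0379 -0.0067 -0.9993]
clock: 6.45
tool_pos: [0.5418, -0.0373, 0.0409]
eef_rot: [-0.703, 0.705, -0.057, 0.08]
wrist_force: [-3.1, 0.1, 1.5]
gripper_width: 0.002
t 6.45 pos [ 0.5418 -0.0373  0.0409] shift mm [16.1  3.4 -0.7] turn [-0.0002  0.0022  0.0326] F [-3.14  0.12  1.48]
plate-frame p [0.5388 0.0686 0.0409] F [-3.1  -0.49  1.48] tool y [ 0.0321 -0.0061 -0.9995]
```

```bash
python3 -m crank '[[[4,0.5,0],[0,0,0],0],[[4,0.5,0],[0,0,0],0],[[4,0.5,0],[0,0,0],0],[[4,0.5,0],[0,0,0],0],[[4,0.3,0],[0,0,0],0]]';python3 -m crank '[[[3,0.3,0],[0,0,0],0],[[2,0.2,0],[0,0,0],0]]'; python3 -m crank '[[[2,0.2,0],[0,0,0],0],[[2,0.2,0],[0,0,0],0]]'; python3 -c "
from h import *
gop(.575,.068,.038)"
```

```text
clock: 6.95
tool_pos: [0.5632, -0.0415, 0.039]
eef_rot: [-0.703, 0.705, -0.057, 0.08]
wrist_force: [-2.0, 0.3, 1.6]
gripper_width: -0.001
clock: 7.15
tool_pos: [0.569, -0.0426, 0.0386]
eef_rot: [-0.703, 0.705, -0.057, 0.08]
wrist_force: [-2.8, 0.8, 2.9]
gripper_width: 0.003
clock: 7.35
tool_pos: [0.5731, -0.0435, 0.0383]
eef_rot: [-0.703, 0.705, -0.057, 0.08]
wrist_force: [-3.4, 0.5, 0.3]
gripper_width: 0.004
t 7.35 pos [ 0.5731 -0.0435  0.0383] shift mm [ 4.4  0.4 -0.7] turn [-0.0002  0.0021  0.0321] F [-3.43  0.51  0.26]
plate-frame p [0.5706 0.0687 0.0383] F [-3.46 -0.16  0.26] tool y [ 0.0315 -0.006  -0.9995]
```

```bash
for i in 1; do python3 -m crank '[[[1.5,0,0],[0,0,0],0],[[1.5,0,0],[0,0,0],0]]' | sed -n 2,4p; done; python3 -m crank '[[[1,0,0],[0,0,0],0],[[1,0,0],[0,0,0],0]]'| sed -n 2,4p; python3 -m crank '[[[1,0,0],[0,0,0],0]]'| sed -n 2,4p
```

```text
tool_pos: [0.5761, -0.0441, 0.0383]
eef_rot: [-0.703, 0.705, -0.057, 0.079]
wrist_force: [-6.0, 1.8, 2.7]
tool_pos: [0.576, -0.0441, 0.038]
eef_rot: [-0.703, 0.705, -0.059, 0.078]
wrist_force: [-5.0, 0.7, 2.7]
tool_pos: [0.576, -0.0441, 0.0379]
eef_rot: [-0.703, 0.705, -0.06, 0.077]
wrist_force: [-4.8, 1.3, 2.5]
```

Stop reached at TCP px ≈ 0.574. Each millimetre of command gives roughly 5 N, so I'll ramp up to about 12 N.

```bash
python3 -m crank '[[[2,0,0],[0,0,0],0],[[2,0,0],[0,0,0],0]]'| sed -n 1,4p; python3 -m crank '[[[2.5,0,0],[0,0,0],0],[[2.5,0,0],[0,0,0],0]]'| sed -n 1,4p
```

```text
clock: 8.05
tool_pos: [0.5761, -0.0442, 0.0375]
eef_rot: [-0.703, 0.705, -0.063, 0.074]
wrist_force: [-6.9, 2.0, 2.6]
clock: 8.25
tool_pos: [0.576, -0.0444, 0.037]
eef_rot: [-0.703, 0.704, -0.067, 0.07]
wrist_force: [-7.4, 1.2, 4.3]
```

```bash
python3 -m crank '[[[2.5,0,0],[0,0,-0.015],0],[[2.5,0,0],[0,0,-0.015],0]]'| sed -n 1,4p; python3 -m crank '[[[3.2,0,0],[0,0,-0.012],0],[[3.2,0,0],[0,0,-0.012],0]]'| sed -n 1,4p;python3 -c "
from h import *
gop(.575,.068,.038)"
```

```text
clock: 8.45
tool_pos: [0.5761, -0.0446, 0.0362]
eef_rot: [-0.702, 0.705, -0.061, 0.076]
wrist_force: [-8.4, 1.6, 4.2]
clock: 8.65
tool_pos: [0.576, -0.0447, 0.0353]
eef_rot: [-0.702, 0.706, -0.057, 0.08]
wrist_force: [-8.6, 1.3, 5.0]
t 8.65 pos [ 0.576  -0.0447  0.0353] shift mm [ 1.4 -2.6  0. ] turn [0.0027 0.001  0.0326] F [-8.58  1.3   5.  ]
plate-frame p [0.5737 0.068  0.0353] F [-8.67 -0.39  5.  ] tool y [ 0.0315 -0.009  -0.9995]
```

```bash
python3 -m crank '[[[4.2,-0.7,0],[0,0,-0.008],0],[[4.2,-0.7,0],[0,0,-0.008],0]]'| sed -n 1,4p; python3 -m crank '[[[5,-0.7,0],[0,0,-0.012],0],[[5,-0.7,0],[0,0,-0.012],0]]'| sed -n 1,4p;python3 -c "
from h import *
gop(.575,.068,.038)"
```

```text
clock: 8.85
tool_pos: [0.5761, -0.045, 0.0353]
eef_rot: [-0.701, 0.706, -0.058, 0.079]
wrist_force: [-10.8, 3.1, 5.4]
clock: 9.05
tool_pos: [0.5761, -0.0451, 0.0353]
eef_rot: [-0.701, 0.706, -0.058, 0.08]
wrist_force: [-12.2, 3.4, 6.1]
t 9.05 pos [ 0.5761 -0.0451  0.0353] shift mm [ 1.2 -2.7  0.3] turn [0.0046 0.0001 0.0322] F [-12.23   3.42   6.14]
plate-frame p [0.5739 0.0676 0.0353] F [-12.66   0.97   6.14] tool y [ 0.0307 -0.0108 -0.9995]
```

```bash
python3 -m crank '[[[5,-0.9,0],[0,0,-0.012],0],[[5,-0.9,0],[0,0,-0.012],0],[[5,-0.9,0],[0,0,-0.012],0],[[5,-0.9,0],[0,0,-0.012],0]]'| sed -n 1,4p; python3 -m crank '[[[5,-0.9,0],[0,0,-0.012],0],[[5,-0.9,0],[0,0,-0.012],0],[[5,-0.9,0],[0,0,-0.012],0]]'| sed -n 1,4p;python3 -c "
from h import *
gop(.575,.068,.038)"
```

```text
clock: 9.45
tool_pos: [0.5761, -0.0455, 0.0352]
eef_rot: [-0.7, 0.707, -0.057, 0.082]
wrist_force: [-12.2, 3.1, 5.5]
clock: 9.75
tool_pos: [0.5761, -0.0455, 0.0352]
eef_rot: [-0.699, 0.708, -0.056, 0.083]
wrist_force: [-10.3, 3.4, 4.7]
t 9.75 pos [ 0.5761 -0.0455  0.0352] shift mm [ 1.1 -2.7  0.7] turn [ 0.0082 -0.0015  0.0394] F [-10.33   3.44   4.75]
plate-frame p [0.574  0.0673 0.0352] F [-10.8    1.37   4.75] tool y [ 0.037  -0.0157 -0.9992]
```

```bash
python3 -m crank '[[[-12,0,0],[0,0,0],0],[[-10,-20,0],[0,0,0],0],[[0,-35,10],[0,0,0],0],[[0,-30,30],[0,0,0.02],0],[[20,0,40],[-0.015,0,0.015],0],[[40,0,5],[-0.015,0,0],0],[[20,0,0],[0,0,0],0],[[0,0,0],[0,0,0],0]]' 60;python3 -c "
from h import *
gop(.628,.145,.038)
c=cam('wrist'); cv2.imwrite('pics/w4.png',c['img'])"
```

```text
clock: 10.55
tool_pos: [0.6571, 0.0311, 0.1259]
eef_rot: [-0.691, 0.716, -0.061, 0.078]
wrist_force: [-0.3, 0.4, 0.2]
gripper_width: 0.001
t 10.55 pos [0.6571 0.0311 0.1259] shift mm [-12.9  88.  -10.2] turn [ 0.0336 -0.0017  0.0273] F [-0.34  0.42  0.16]
plate-frame p [0.6385 0.1581 0.1259] F [-0.41  0.35  0.16] tool y [ 0.0202 -0.0382 -0.9991]
```

View pics/w4.png

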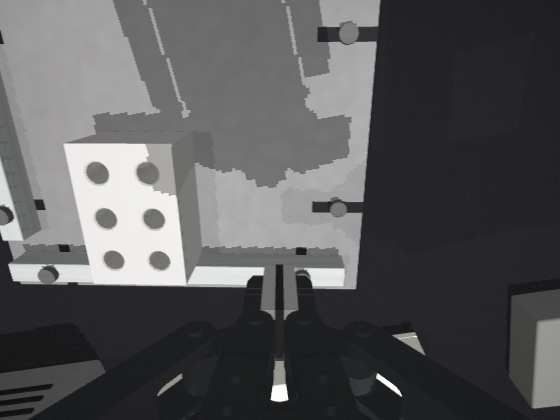

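The wrist view shows the block wells-up and flat against the rear bar, with its left face at u≈200 and the fingers clear at u≈245-315. Going down on its left side.

```bash
python3 -m crank '[[[-13,20,-4],[0,0,0.025],0],[[0,25,-3],[0,0,0],0],[[0,25,-3],[0,0,0],0],[[0,14,0],[0,0,0],0],[[0,2,0],[0,0,0],0]]'; python3 -c "
from h import *
gop(.628,.115,.038)"
```

```text
clock: 11.1
tool_pos: [0.6383, 0.0199, 0.0385]
eef_rot: [-0.692, 0.715, -0.07, 0.071]
wrist_force: [-0.1, -1.4, 0.3]
gripper_width: -0.0
t 11.1 pos [0.6383 0.0199 0.0385] shift mm [  5.8   1.5 -28.5] turn [ 0.0323 -0.0038  0.0038] F [-0.07 -1.36  0.31]
plate-frame p [0.6223 0.1436 0.0385] F [ 0.19 -1.35  0.31] tool y [-0.0026 -0.0324 -0.9995]
```

```bash
python3 -m crank '[[[5,0.3,-8],[0,0,0],0],[[0,0.3,-8],[0,0,0],0],[[0,0.2,-6],[0,0,0],0],[[0,0.2,-5],[0,0,0],0],[[0,0.2,-5],[0,0,0],0]]'; python3 -c "
from h import *
gop(.628,.115,.038)"; python3 -m crank '[[[0,0.3,-4],[0,0,0],0],[[0,0.3,-4],[0,0,0],0],[[0,0.3,-4],[0,0,0],0],[[0,0.3,-4],[0,0,0],0]]';  python3 -c "
from h import *
gop(.628,.055,.038)"
```

```text
clock: 11.6
tool_pos: [0.6375, -0.0152, 0.0417]
eef_rot: [-0.692, 0.715, -0.068, 0.073]
wrist_force: [0.9, 1.0, -0.9]
gripper_width: 0.001
t 11.6 pos [ 0.6375 -0.0152  0.0417] shift mm [-0.4  3.5  6.2] turn [ 0.0312 -0.0043  0.0088] F [ 0.93  0.99 -0.9 ]
plate-frame p [0.6283 0.1089 0.0417] F [ 0.72  1.15 -0.9 ] tool y [ 0.0025 -0.0323 -0.9995]
clock: 12.0
tool_pos: [0.6345, -0.0309, 0.0418]
eef_rot: [-0.693, 0.714, -0.068, 0.073]
wrist_force: [0.4, 2.5, 1.5]
gripper_width: -0.0
t 12.0 pos [ 0.6345 -0.0309  0.0418] shift mm [ -0.3   4.9 -37.8] turn [ 0.0283 -0.0054  0.0101] F [0.41 2.53 1.48]
plate-frame p [0.6284 0.0929 0.0418] F [-0.09  2.56  1.48] tool y [ 0.0043 -0.0297 -0.9995]
```

```bash
python3 -m crank '[[[0,0.6,-4],[0,0,0],0],[[0,0.6,-4],[0,0,0],0],[[0,0.6,-4],[0,0,0],0],[[0,0.6,-4],[0,0,0],0],[[0,0.6,-4],[0,0,0],0],[[0,0.6,-4],[0,0,0],0]]'; python3 -c "
from h import *
gop(.628,.055,.038)";  python3 -m crank '[[[0,0.5,-3],[0,0,0],0],[[0,0.5,-3],[0,0,0],0]]';  python3 -c "
from h import *
gop(.628,.055,.038)"
```

```text
clock: 12.6
tool_pos: [0.6303, -0.0558, 0.0396]
eef_rot: [-0.693, 0.713, -0.067, 0.074]
wrist_force: [0.9, 1.8, 1.3]
gripper_width: -0.001
t 12.6 pos [ 0.6303 -0.0558  0.0396] shift mm [ -1.1   1.9 -12.7] turn [ 0.0272 -0.0049  0.0123] F [0.93 1.79 1.31]
plate-frame p [0.6291 0.0677 0.0396] F [0.57 1.93 1.31] tool y [ 0.0068 -0.0291 -0.9996]
clock: 12.8
tool_pos: [0.6291, -0.0625, 0.0386]
eef_rot: [-0.693, 0.713, -0.067, 0.074]
wrist_force: [0.5, 2.8, 0.6]
gripper_width: 0.0
t 12.8 pos [ 0.6291 -0.0625  0.0386] shift mm [-1.2  0.8 -5.9] turn [ 0.0272 -0.0052  0.0125] F [0.48 2.76 0.63]
plate-frame p [0.6292 0.0609 0.0386] F [-0.07  2.8   0.63] tool y [ 0.0069 -0.0291 -0.9996]
```

```bash
python3 -m crank '[[[0,0.2,-3],[0,0,0],0],[[0,0.1,-2],[0,0,0],0]]'|sed -n 2,4p;  python3 -m crank '[[[0,0.1,-2],[0,0,0],0],[[0,0,-1.5],[0,0,0],0]]'|sed -n 2,4p; python3 -m crank '[[[0,0,-1.5],[0,0,0],0],[[0,0,-1.5],[0,0,0],0]]'|sed -n 2,4p; python3 -c "
from h import *
gop(.628,.055,.038)"
```

```text
tool_pos: [0.628, -0.068, 0.0384]
eef_rot: [-0.693, 0.713, -0.067, 0.074]
wrist_force: [0.2, 2.2, 1.6]
tool_pos: [0.6272, -0.0717, 0.0384]
eef_rot: [-0.693, 0.713, -0.067, 0.074]
wrist_force: [1.4, 2.7, 1.3]
tool_pos: [0.6269, -0.0725, 0.0385]
eef_rot: [-0.695, 0.712, -0.068, 0.075]
wrist_force: [1.6, 10.0, 0.9]
t 13.4 pos [ 0.6269 -0.0725  0.0385] shift mm [-1.1  0.3  4.4] turn [ 0.0227 -0.0074  0.0124] F [ 1.62 10.04  0.93]
plate-frame p [0.629  0.0506 0.0385] F [-0.36 10.16  0.93] tool y [ 0.0076 -0.0247 -0.9997]
```

```bash
python3 -m crank '[[[0,0,-1.8],[-0.004,0,0],0],[[0,0,-1.8],[-0.004,0,0],0]]'|sed -n 1,4p;  python3 -c "
from h import *
gop(.628,.055,.038)"
```

```text
clock: 13.6
tool_pos: [0.6269, -0.0726, 0.0384]
eef_rot: [-0.694, 0.712, -0.069, 0.076]
wrist_force: [2.4, 8.1, -0.4]
t 13.6 pos [ 0.6269 -0.0726  0.0384] shift mm [-1.1  0.3  4.4] turn [ 0.0248 -0.0094  0.0128] F [ 2.37  8.08 -0.45]
plate-frame p [0.6291 0.0506 0.0384] F [ 0.76  8.39 -0.45] tool y [ 0.0076 -0.0268 -0.9996]
```

```bash
python3 -m crank '[[[0,0,-2.4],[-0.004,0,0],0],[[0,0,-2.6],[-0.004,0,0],0]]'|sed -n 1,4p; python3 -m crank '[[[0,0,-2.8],[-0.004,0,0],0],[[0,0,-2.8],[-0.004,0,0],0]]'|sed -n 1,4p; python3 -c "
from h import *
gop(.628,.055,.038)"
```

```text
clock: 13.8
tool_pos: [0.6269, -0.0726, 0.0384]
eef_rot: [-0.694, 0.713, -0.069, 0.077]
wrist_force: [2.4, 11.5, 2.2]
clock: 14.0
tool_pos: [0.627, -0.0726, 0.0385]
eef_rot: [-0.694, 0.712, -0.07, 0.078]
wrist_force: [1.8, 12.0, 0.7]
t 14.0 pos [ 0.627  -0.0726  0.0385] shift mm [-1.2  0.4  4.4] turn [ 0.0244 -0.0137  0.014 ] F [ 1.79 12.    0.73]
plate-frame p [0.6291 0.0506 0.0385] F [-0.58 12.12  0.73] tool y [ 0.0088 -0.0267 -0.9996]
```

Holding at about 12 N, then retreating and looking.

```bash
python3 -m crank '[[[0,0,-2.8],[-0.004,0,0],0],[[0,0,-2.8],[-0.004,0,0],0],[[0,0,-2.8],[-0.004,0,0],0],[[0,0,-2.8],[-0.004,0,0],0],[[0,0,-2.8],[-0.004,0,0],0]]'|sed -n 1,4p; python3 -m crank '[[[0,0,8],[0,0,0],0],[[0,0,20],[0,0,0],0],[[0,-20,20],[0,0,0],0],[[0,-40,20],[0,0,0],0],[[0,-40,0],[0,0,0],0],[[0,-30,0],[0,0,0],0],[[0,0,0],[0,0,0],0]]'; python3 -c "
from h import *
c=cam('wrist'); cv2.imwrite('pics/w5.png',c['img'])
import pickle; pickle.dump(c,open('c5.pkl','wb'))"
```

```text
clock: 14.5
tool_pos: [0.6271, -0.0726, 0.0385]
eef_rot: [-0.694, 0.712, -0.071, 0.08]
wrist_force: [3.0, 12.1, 1.3]
clock: 15.2
tool_pos: [0.6383, -0.0024, 0.167]
eef_rot: [-0.691, 0.715, -0.073, 0.075]
wrist_force: [0.5, -0.6, 0.2]
gripper_width: 0.0
```

View pics/w5.png

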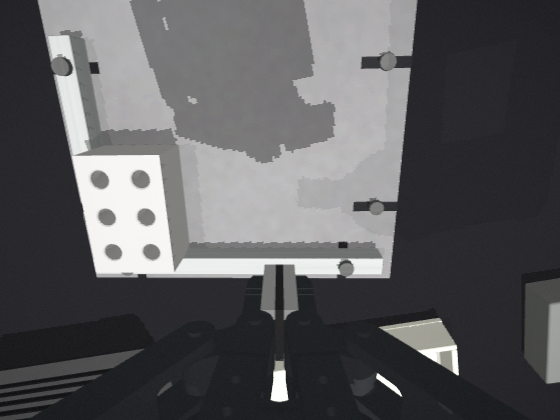

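The block sits wells-up in the corner, against both bars (top face about (77-178, 153-272)). Next I'll check the rear gap from the opposite side, with the arm moved further off.

```bash
python3 -m crank '[[[-20,-20,40],[0,0,0],0],[[-30,0,40],[0,0,0],0],[[-30,0,40],[0,0,0],0],[[-30,0,40],[0,0,0],0],[[0,0,0],[0,0,0],0]]'|sed -n 1,2p
python3 - <<'E'
from h import *
import pickle
c=cam("scene"); t=cam("top")
a=cv2.resize(c["img"][180:280,205:340],(540,400),interpolation=cv2.INTER_CUBIC); b=cv2.resize(t["img"][165:308,230:375],(260,256),interpolation=cv2.INTER_CUBIC)
b=cv2.copyMakeBorder(b,0,144,0,0,0); cv2.imwrite("pics/f.png",np.hstack([a,b]))
w=pickle.load(open("c5.pkl","rb")); g=cv2.cvtColor(w["img"],0 or cv2.COLOR_BGR2GRAY)
m=(g>240).astype(np.uint8); n,l,s,ce=cv2.connectedComponentsWithStats(m); i=l[190,125]
r=cv2.approxPolyDP(cv2.convexHull(cv2.findContours((l==i).astype(np.uint8),0,1)[0][0]),6,True)[:,0]
for p in r: q=ray(w,*p.astype(float),.066); print(p,np.round([q[:2]@X,q[:2]@Y],4))
E
```

```text
clock: 15.75
tool_pos: [0.5583, 0.1772, 0.1701]
[157 155] [0.5855 0.0374]
[173 272] [0.6746 0.0381]
[ 97 271] [ 0.674  -0.0205]
[ 73 156] [ 0.5857 -0.0205]
```

View pics/f.png

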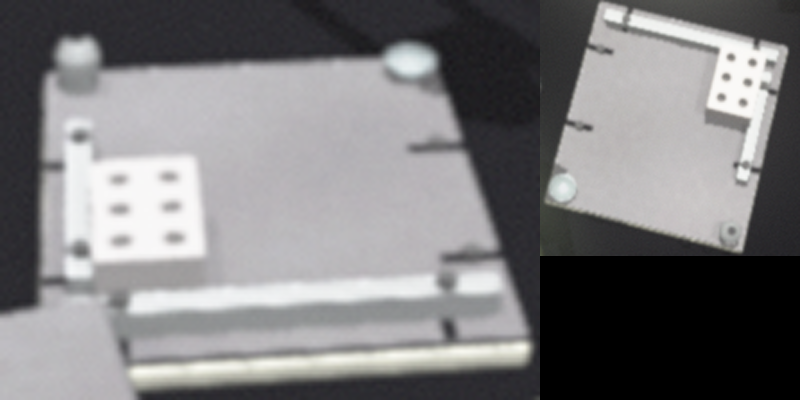

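The views show the block flat, wells up, in the corner. Its edges lie within about 0.5° of the plate axes, with the front at px 0.5856. The rear gap is too fine to see, so I'll feel for it with a light touch on the front face.

```bash
python3 -m crank '[[[0,0,-40],[0,0,0],0],[[0,0,-45],[0,0,0],0],[[0,0,-45],[0,0,0],0],[[0,0,-45],[0,0,0],0],[[0,0,-45],[0,0,0],0],[[0,0,-35],[0,0,0],0],[[0,0,0],[0,0,0],0]]'|sed -n 1,2p; python3 -c "
from h import *
gop(.545,.009,.038)"
```

```text
clock: 16.55
tool_pos: [0.5027, -0.0951, 0.1768]
t 16.55 pos [ 0.5027 -0.0951  0.1768] shift mm [ 34.9 137.9  13.4] turn [ 0.055  -0.0324 -0.013 ] F [-0.7  -0.01 -0.87]
plate-frame p [0.5116 0.0043 0.1768] F [-0.68 -0.15 -0.87] tool y [-0.0242 -0.051  -0.9984]
```

```bash
python3 -m crank '[[[10,40,8],[0.05,-0.032,-0.043],0],[[10,40,0],[0,0,0],0],[[10,40,0],[0,0,0],0],[[0,15,0],[0,0,0],0],[[0,0,0],[0,0,0],0]]'|sed -n 1,2p; python3 -c "
from h import *
gop(.545,.009,.038)"
```

```text
clock: 17.05
tool_pos: [0.5376, -0.1043, 0.0368]
t 17.05 pos [ 0.5376 -0.1043  0.0368] shift mm [-2.6 -1.3  6.8] turn [ 0.0054 -0.0108  0.034 ] F [-0.64 -0.75  0.4 ]
plate-frame p [0.5476 0.0021 0.0368] F [-0.48 -0.86  0.4 ] tool y [ 0.0322 -0.012  -0.9994]
```

```bash
python3 -m crank '[[[9,0,7],[0,-0.01,0],0],[[8,0,0],[0,0,0],0],[[4,0,0],[0,0,0],0],[[2,0,0],[0,0,0],0]]'|sed -n 1,2p; python3 -c "
from h import *
gop(.574,.009,.038)"; python3 -m crank '[[[1,0,0],[0,0,0],0],[[1,0,0],[0,0,0],0]]'|sed -n 1,2p; python3 -c "
from h import *
gop(.574,.009,.038)"
```

```text
clock: 17.45
tool_pos: [0.5647, -0.1026, 0.0397]
t 17.45 pos [ 0.5647 -0.1026  0.0397] shift mm [ 0.1  1.7 -0. ] turn [ 0.0059 -0.0008  0.0364] F [-4.67 -0.05 -1.95]
plate-frame p [0.5739 0.0091 0.0397] F [-4.57 -0.96 -1.95] tool y [ 0.0346 -0.0128 -0.9993]
clock: 17.65
tool_pos: [0.5647, -0.1025, 0.0399]
t 17.65 pos [ 0.5647 -0.1025  0.0399] shift mm [ 0.1  1.9 -0.1] turn [ 0.0061 -0.0004  0.0319] F [-2.61  0.42 -0.96]
plate-frame p [0.5739 0.0091 0.0399] F [-2.64 -0.09 -0.96] tool y [ 0.0301 -0.0122 -0.9995]
```

The front face stands at px 0.5739, the same as during the rear press, and it doesn't move, so the block is still on the rear stop. Retreating, then a last numeric check.

```bash
python3 -m crank '[[[-12,0,0],[0,0,0],0],[[-20,-10,0],[0,0,0],0],[[0,-45,0],[0,0,0],0],[[0,-45,0],[0,0,0],0],[[-20,-20,0],[0,0,0],0],[[0,0,0],[0,0,0],0]]'|sed -n 1,4p
python3 - <<'E'
from h import *
w=cam("wrist"); g=cv2.cvtColor(w["img"],cv2.COLOR_BGR2GRAY)
c=np.array([.6305,.009]); q=c[0]*X+c[1]*Y
u,v=proj(w,(*q,.066)); print(u,v,g.shape)
t=cam("top"); cv2.imwrite("pics/f2.png",cv2.resize(np.vstack([t["img"][165:308,230:375],]),None,fx=3,fy=3,interpolation=2))
E
```

```text
clock: 18.25
tool_pos: [0.5116, -0.091, 0.1642]
eef_rot: [-0.7, 0.707, -0.054, 0.084]
wrist_force: [0.6, 0.4, -0.6]
277.2826380943127 336.7231698194772 (420, 560)
```

```bash
python3 -c "
from h import *
c=cam('scene'); cv2.imwrite('pics/f3.png',cv2.resize(c['img'][150:290,170:350],None,fx=4,fy=4,interpolation=2))"
```

```text
(no output)
```

View pics/f3.png

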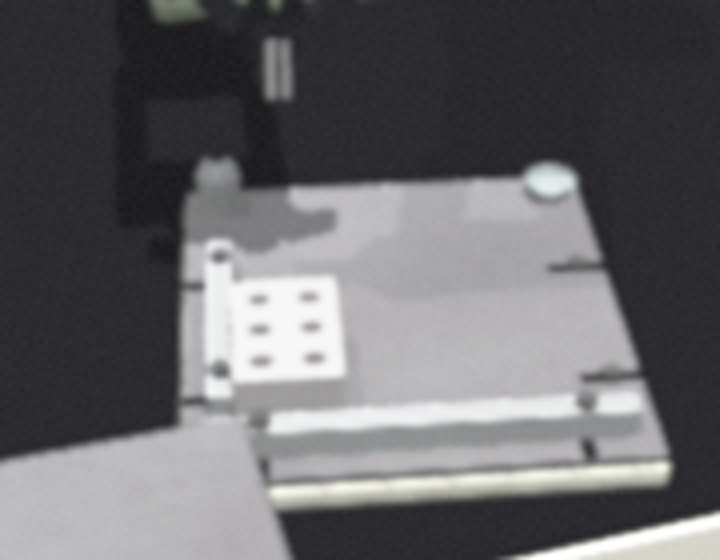

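The block is in the corner (230-345, 275-405). The dish and objective haven't moved, and the tool is clear. Handing in.

```bash
python3 -c "
from h import *
print(arm.job_done(), arm.state()['clock'])"
```

```text
the job is handed in; nothing more can be done
the job is handed in; nothing more can be done
```

The block is lying flat with its wells up, flush in the corner between the rear stop and the side stop (on the right), and the job is handed in. The last clock reading was 18.25 s, just before hand-in.

- **Topple:** I pushed the block high on its drilled side with shut fingers, at about 2 N, and it fell clear of both stops.
- **Rear stop:** I slid it back at about 3 N and pressed it for about 0.7 s. The force was 12 to 13 N, easing to 10.8 N at the end.
- **Side stop:** I slid it sideways at about 2.5 N and pressed it at about 12 N for about 0.7 s.
- **Extra touch:** After the side press I touched the front face again, at no more than about 5 N in the readings. It stood at 0.5739 m along the plate's x direction, the same as during the rear press, and did not give. The block was therefore still on the rear stop.
- **Last pictures:** They show the block in the corner, its edges within about 0.5° of the stops, which is the limit of that measurement. The dish and objective were in place and the tool was clear of everything.
- **Not checked:** I did not separately re-measure the items on the bench. The cameras are too coarse to rule out a sub-millimetre gap by sight.

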